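# Sort the drawer knobs, then hold the self-closing drawer open at the line

## Task

We are refitting the knobs of the little grey-blue desk chest with white drawers: stand the three loose blue knobs upright in the two wooden trays, each in the tray whose fixed sample knob has the same size, while the drawer is still shut. Then pull the self-closing top drawer out by its brass handle until its front is level with the red line on the white gauge block beside it, and finish holding it there, gripper still on the handle, so that I can take the screws out of it. Leave the plant, the candle cup and the gull undisturbed.

Things in the scene. Friction and masses are not known exactly. Their poses are not given: they have to be found in the camera images.
- knob_large: The large glazed blue drawer knob, mushroom-shaped, standing on its foot; head 42 mm across (widest and vertical-sided from 18 to 30 mm above its foot), 36 mm tall, foot 27 mm across. Origin: centre of its underside, z up its axis. Loose, about 60 g. 
- knob_small_1: A small glazed blue drawer knob, mushroom-shaped, standing on its foot; head 28 mm across (widest and vertical-sided from 14 to 23 mm above its foot), 28 mm tall, foot 20 mm across. Origin: centre of its underside, z up its axis. Loose, about 30 g. 
- knob_small_2: Another small glazed blue drawer knob, mushroom-shaped, standing on its foot; head 28 mm across (widest and vertical-sided from 14 to 23 mm above its foot), 28 mm tall, foot 20 mm across. Origin: centre of its underside, z up its axis. Loose, about 30 g. 
- row_large: Row for the large knob: fixed brown wooden tray for large knobs, 190 mm long (own x), 62 mm wide (own y), walls 9 mm high and 4 mm thick, inner floor 4 mm above the desk. A large knob is fixed in it as sample at x = +66 mm, y = 0; the rest is free (room for two, e.g. at x = -55 and 0 mm). Origin: centre of its underside. Which tray is nearer the chest varies.
- row_small: Row for the small knobs: fixed brown wooden tray for small knobs, 190 mm long (own x), 62 mm wide (own y), walls 9 mm high and 4 mm thick, inner floor 4 mm above the desk. A small knob is fixed in it as sample at x = +66 mm, y = 0; the rest is free (room for two, e.g. at x = -55 and 0 mm). Origin: centre of its underside. Which tray is nearer the chest varies.
- chest: Fixed grey-blue desk chest with white drawer fronts, 200 mm deep (own x) by 220 mm wide (own y), 150 mm high (its top board overhangs 3 mm in front and 6 mm at the sides). Origin: centre of its underside; its front faces its own -x. The upper drawer is the spring drawer; the lower front is fixed.
- drawer (a joint): How far the top drawer is pulled out along the chest's own -x, in m: 0 shut, 0.14 fully out. A spring pulls it shut whenever it is let go: about 6 N when shut, growing 70 N per m of travel (about 13 N at 0.10 m). It starts shut.
- drawer_handle (a point): The brass bar handle on the top drawer, origin at the middle of the bar: round bar 10 mm thick and 100 mm long, parallel to the drawer's front (along the chest's own y), its axis 35 mm in front of the drawer's front face, 116 mm above the desk and 34 mm below the chest's top. Moves with the drawer; axes as the chest's.
- drawer_front (a point): Middle of the top edge of the drawer's outer front face, 136 mm above the desk; in line with the chest's front (100 mm before the chest's origin) when shut. Moves with the drawer.
- mark: Fixed upright white gauge block, 30 x 30 x 136 mm, before the chest on its -y side, with a red line across the middle of its top and down the side facing the drawer. Origin: centre of its underside, below the line; axes parallel to the chest's, the line along y. The drawer is at the line when drawer_front has x = 0 in this frame (a pull of 0.055 to 0.105 m).
- plant: Bystander: little round bush in a terracotta pot, 165 mm tall, 90 mm across. Origin: centre of its underside. Loose.
- candle_cup: Bystander: white ceramic candle cup, 64 mm across, 60 mm tall. Origin: centre of its underside. Loose.
- gull: Bystander: white gull ornament on a wooden foot 50 x 35 mm, about 85 mm tall, standing on the desk to the robot's right. Origin: centre of its underside. Loose.
Mind the look-alikes: they are no part of the job. Leave any orange look-alike of the row_small alone.

How it is judged:
On the way, in this order (a step that is already met when the one before it is completed fails the run):
1. the three knobs stand released and upright in the trays of their size, the drawer still shut (x of knob_large in the frame of row_large between -0.09 and 0.09 m and y of knob_large in the frame of row_large between -0.028 and 0.028 m and z of knob_large in the frame of row_large below 0.009 m and angle between each of knob_large, knob_small_1, knob_small_2's own z axis and vertical below 0.15 rad and linear speed of each of knob_large, knob_small_1, knob_small_2 below 0.03 m/s and contact force between the fingers and knob_large below 0.1 N and x of knob_small_1 in the frame of row_small between -0.09 and 0.09 m and y of knob_small_1 in the frame of row_small between -0.028 and 0.028 m and z of each of knob_small_1, knob_small_2 in the frame of row_small below 0.009 m and contact force between the fingers and knob_small_1 below 0.1 N and x of knob_small_2 in the frame of row_small between -0.09 and 0.09 m and y of knob_small_2 in the frame of row_small between -0.028 and 0.028 m and contact force between the fingers and knob_small_2 below 0.1 N and value of joint drawer below 0.015 m), for 0.2 s.
2. the drawer is held by its handle in the fingers with its front level with the red line (x of drawer_front in the frame of mark between -0.007 and 0.007 m and contact force between the fingers and drawer above 3 N and x of the grasp point in the frame of drawer_handle between -0.035 and 0.035 m and velocity of joint drawer between -0.01 and 0.01 m/s), for 0.5 s.
At the end, for the whole second after the job is handed in: Drawer front within 7 mm of the red line, still, held by the fingers (at least 3 N) at the handle (TCP within 35 mm before or behind the bar); each loose knob upright (within 0.15 rad), at rest on the floor of the tray of its size, inside its walls, not touched by the fingers (all of step 2 and x of knob_large in the frame of row_large between -0.09 and 0.09 m and y of knob_large in the frame of row_large between -0.028 and 0.028 m and z of knob_large in the frame of row_large below 0.009 m and angle between each of knob_large, knob_small_1, knob_small_2's own z axis and vertical below 0.15 rad and linear speed of each of knob_large, knob_small_1, knob_small_2 below 0.03 m/s and contact force between the fingers and knob_large below 0.1 N and x of knob_small_1 in the frame of row_small between -0.09 and 0.09 m and y of knob_small_1 in the frame of row_small between -0.028 and 0.028 m and z of each of knob_small_1, knob_small_2 in the frame of row_small below 0.009 m and contact force between the fingers and knob_small_1 below 0.1 N and x of knob_small_2 in the frame of row_small between -0.09 and 0.09 m and y of knob_small_2 in the frame of row_small between -0.028 and 0.028 m and contact force between the fingers and knob_small_2 below 0.1 N); the arm keeps its last pose, push and grip.
It fails at once if the potted plant is shifted more than 30 mm or tipped (distance of plant from where it was at the start of the episode above 0.03 m or angle between plant's own z axis and vertical above 0.35 rad).
It fails at once if the candle cup is shifted more than 30 mm or tipped (distance of candle_cup from where it was at the start of the episode above 0.03 m or angle between candle_cup's own z axis and vertical above 0.35 rad).
It fails at once if the gull ornament is shifted more than 30 mm or tipped (distance of gull from where it was at the start of the episode above 0.03 m or angle between gull's own z axis and vertical above 0.35 rad).
It also fails if it takes over 72 s, if anything falls off the work surface, if the arm or the gripper's body presses on something with over 40 N, if the wrist force passes 120 N, or if a joint passes its speed limit or range.

## Robot

A 6-joint arm with a two-finger parallel gripper is mounted at the origin on the work surface. World frame = base frame: x ahead of the robot, y to its left, z up, the work surface at z = 0. Lengths are in m, angles in rad, forces in N, time in s.
With the tool pointing down it reaches from about 0.275 to 0.775 m from the base axis. Payload 14.6 kg.
Tool frame: the origin (TCP) lies between the finger pads, 19 mm behind the fingertips; this is the grasp point; z points along the fingers, y is the line along which they close (so a half turn about z gives the same grasp; the last joint's range is limited). The gripper opens to 85 mm and grips with 20 to 120 N. Pads are 22 mm wide; open, the fingers measure 114 mm over their backs; the gripper's body (76 mm by 85 mm) begins 54 mm behind the grasp point. The pads swing forward as they close: fully open they stand 13 mm farther back than shut.
Start: joints at [1.156, 0.263, -0.048, 1.259, 0, 1.415], TCP at [0.135, 0.507, 0.25] pointing down, gripper open.
Joint ranges: [-2.65, 2.65], [-0.89, 1.7], [-1.18, 1.37], [-2.13, 2.11], [-1.35, 1.29], [-3.14, 3.14]. Speed limits (rad/s): [1.89, 1.89, 2.57, 2.79, 3.14, 3.14].

## Interface

Orientations are given as a 3x3 rotation matrix whose columns are the frame's x, y, z axes.
In Python, from rig import arm gives the robot as it stands.
- The arm moves only by the shell command python3 -m creep 'ROWS'. ROWS is JSON, a list of rows, each a list of 3 entries, a list of its own where there are three numbers: the finger opening in cm, from 0 to 8.54, then the shift along the world's x, y, z in cm, then the turn, a rotation vector about the world's x, y, z in degrees. In form: [[hand, [dx, dy, dz], [wx, wy, wz]], ...]. A call has 1 to 10 rows; each row shifts and turns the commanded pose from where the row before left it; what a row does not reach is not made up. A row lasts 1/12 s, in which the tool goes at most 41.7 mm and 7.16 degrees, less where a joint would pass 70% of its speed; a pose out of reach is approached as far as the arm can. A call is refused whole if a number of a shift passes 4.17 or a number of a turn 7.16, either way. A call with a gripper value outside its range is refused whole. The fingers move at their own pace and stop on an object; the grip force is fixed at half the most. Time passes only in rows, so rows that do not move let the fingers close. It gives the time, the measured TCP pose, the force, the opening and the grip force at its end, in the units of the state.
- arm.read_state(): the state, without advancing time (a new reading comes with each control period).
- arm.camera(name): name is "scene" or "side" or "wrist"; returns a dict with "frame" (420x560x3 uint8, red, green, blue), "K" (3x3 intrinsics, pixels), "R" (3x3) and "t" (3): a world point X has camera coordinates R X + t. Camera axes: x right, y down, z forward; pixel columns grow to the right and rows downward; lengths in m; the calibration is good to about 2 mm. A picture is of the moment at which its call begins. There is no depth.
- arm.close_job(): hands the job in; it is judged then, once.
The state is a dict: "time_s": time; "joint_positions": joint angles; "joint_vel": joint speeds; "tau": joint torques, N m; "tool_pos": TCP position; "tool_rot": TCP orientation; "force": force on the tool from outside, world axes, zero at the start; "ft_torque": the same for the moment, N m; "finger_gap": finger opening in m; "finger_force": force on a finger pad.
Only numpy, scipy, OpenCV 4.12 (cv2) and the standard library are available. Lean on these libraries where they do the work, as an engineer would, in place of code of your own. Each camera call takes 0.05 s, during which the arm holds its last target. There are 200 camera calls.

## Working session

There is one attempt and no reset: what is moved stays moved. The work goes in short steps, Python scripts to look and compute and a shell command to move; the robot and the scene stay as the last step left them, time stands still between calls to the robot, and variables do not carry over. Pictures are saved under pics/ and viewed, at most 10 in all, crops included, and the job is handed in when it is done.

```bash
mkdir -p pics; cat > h.py <<'E'
import numpy as np,cv2
from rig import arm
def cam(n,save=None):
    c=arm.camera(n)
    if save: cv2.imwrite(f'pics/{save}.png',c['frame'][:,:,::-1])
    return c
def ray(c,u,v,z):
    K,R,t=map(np.array,(c['K'],c['R'],c['t'])); o=-R.T@t
    d=R.T@np.linalg.inv(K)@np.array([u,v,1.]); return o+d*(z-o[2])/d[2]
def proj(c,X):
    p=np.array(c['K'])@(np.array(c['R'])@np.array(X)+np.array(c['t'])); return p[:2]/p[2]
E
python3 - <<'E'
from h import *
import pickle
d={n:cam(n,n+'0') for n in('scene','side')}
pickle.dump(d,open('c0.pkl','wb'))
for n in d: c=d[n]; print(n,-np.array(c['R']).T@np.array(c['t']),np.array(c['K'])[0])
E
```

```text
scene [ 1.29011026 -0.5476059   0.7816427 ] [386.29321934   0.         273.74272169]
side [0.46882033 1.08422735 0.81976173] [416.8021541    0.         288.98365734]
```

View pics/scene0.png

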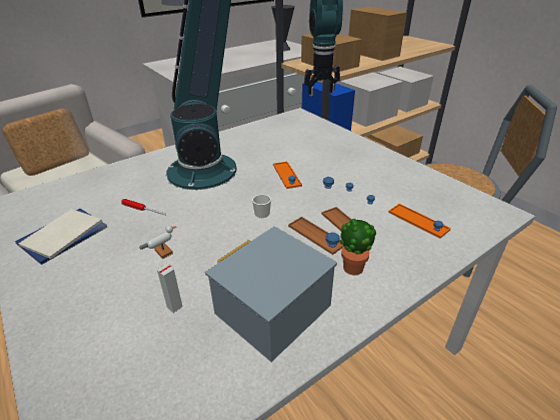

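View pics/side0.png

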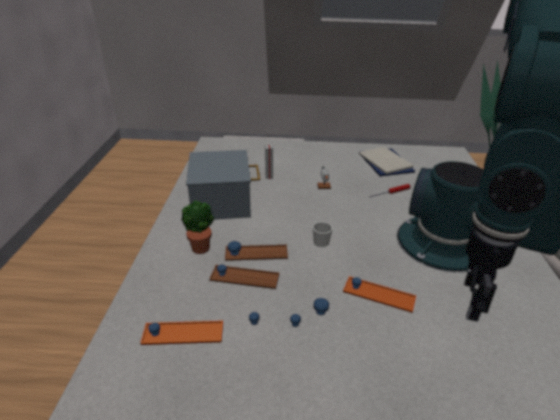

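The scene view shows two brown trays at about (315,235) and (340,220), and the two orange trays are look-alikes at (287,174) and (419,220). In the side view the brown trays are at (257,252), with the bigger sample at (234,247), and (245,276), with the smaller sample at (222,270). The loose knobs in the side view are at (321,304), the largest, and (295,319) and (254,317). The chest is at (220,185) and its handle at (255,172). The gauge is at (268,162), the cup at (322,234) and the gull at (324,180).

```bash
python3 - <<'E'
from h import *
import pickle
d=pickle.load(open('c0.pkl','rb'))
for n in d:
    c=d[n]; f=c['frame']; hsv=cv2.cvtColor(f,cv2.COLOR_RGB2HSV); print(n)
    for nm,lo,hi in(('blue',(98,110,40),(118,255,255)),('brown',(5,90,50),(13,190,190)),('red',(0,150,110),(4,255,255)),('brass',(15,100,80),(30,255,255))):
        m=cv2.inRange(hsv,lo,hi)
        k,l,s,ce=cv2.connectedComponentsWithStats(m)
        for i in range(1,k):
            if s[i,4]>(6 if nm in('red',) else 25) and s[i,1]>115:
                x,y,w,h,a=s[i]
                print(nm,s[i],ce[i].round(1),ray(c,*ce[i],{'blue':.022,'brown':.006,'red':.136,'brass':.116}[nm]).round(4)[:2])
                if nm=='brown' and a>150:
                    pts=np.argwhere(l==i)[:,::-1]; r=cv2.minAreaRect(np.array([ray(c,*p,.007)[:2] for p in pts],np.float32)*1000)
                    print('   rect',r)
f=d['side']['frame'][130:350,120:420]
g=d['scene']['frame'][160:290,130:400]
cv2.imwrite('pics/crop1.png',np.vstack([cv2.resize(f,(400,293),interpolation=2),cv2.resize(g,(400,193),interpolation=2)])[:,:,::-1])
cv2.imwrite('pics/crop1.png',cv2.resize(f,(800,586),interpolation=cv2.INTER_CUBIC)[:,:,::-1])
E
```

```text
scene
blue [289 176   6   8  35] [291.5 179. ] [0.3029 0.225 ]
blue [324 177  10  11  85] [328.1 181.6] [0.4009 0.3215]
blue [347 183   6   8  39] [349.3 186.1] [0.4707 0.3615]
blue [368 195   7   9  47] [370.6 198.6] [0.5739 0.3622]
blue [434 221   9  10  60] [437.9 224.8] [0.803  0.4196]
blue [ 65 227  32  23 106] [ 83.2 237.1] [ 0.1829 -0.5017]
blue [ 16 232  18  12  37] [ 22.8 238. ] [ 0.0725 -0.6554]
blue [326 233  13  14 138] [332.4 238.9] [0.6544 0.1088]
blue [ 23 248  27  16 124] [ 37.1 256.1] [ 0.1924 -0.6337]
brown [322 207  29  23 322] [336.2 216.9] [0.565  0.2101]
   rect ((571.5780639648438, 210.94430541992188), (65.90803527832031, 108.0755844116211), 83.6844253540039)
brown [ 289  217   81   58 1143] [330.3 244.9] [0.6581 0.0984]
   rect ((644.1075439453125, 111.6864242553711), (301.272705078125, 112.31864929199219), 0.5772349238395691)
brown [155 243  18  15 151] [163.2 250.3] [ 0.3736 -0.3206]
   rect ((373.691650390625, -320.607177734375), (60.066585540771484, 35.869388580322266), 5.547081470489502)
red [122 199  23  10 122] [132.5 203.7] [ 0.2751 -0.3505]
red [160 2
[... 1366 characters left out ...]
0.60884857177734), (185.90536499023438, 61.37324142456055), 7.354129791259766)
brown [211 267  68  21 892] [247.1 276.9] [0.6062 0.2119]
   rect ((613.79248046875, 210.16004943847656), (61.50893783569336, 185.84584045410156), 83.8453369140625)
brown [343 277  73  35 845] [380.5 294.2] [0.2356 0.2549]
   rect ((239.80203247070312, 252.09512329101562), (67.70292663574219, 189.90060424804688), 70.05603790283203)
brown [  0 302  13  15  45] [  7.3 310.2] [1.1958 0.3756]
brown [ 141  320   82   25 1608] [184.3 332.5] [0.733  0.4174]
   rect ((737.5460815429688, 416.2686462402344), (191.06607055664062, 67.23945617675781), 6.012149810791016)
red [397 185  12   3  12] [402.5 186. ] [ 0.1312 -0.1155]
```

View pics/crop1.png

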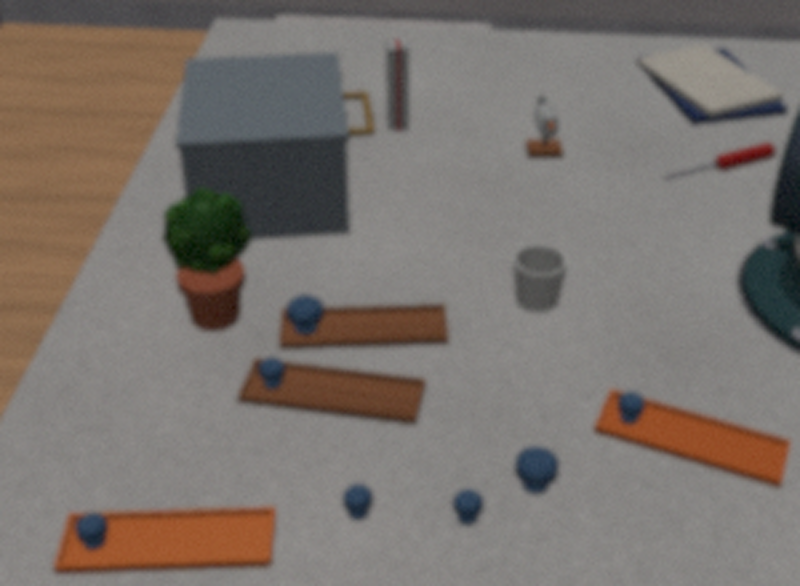

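The crop confirms it. The two brown trays are the real ones: the one nearer the chest holds the large sample at (305,312), the other the small one at (271,370). The orange trays are decoys. The loose knobs are the large one at (536,467) and the small ones at (467,505) and (357,500). Next I measure the chest and handle and read the start state.

```bash
python3 - <<'E'
from h import *
import pickle
d=pickle.load(open('c0.pkl','rb')); s,e=d['scene'],d['side']
# two-view triangulation of knobs and cup
for nm,a,b in(('L',(328.1,181.6),(320.8,305.6)),('A',(349.3,186.1),(295,319.6)),('B',(370.6,198.6),(253.8,317.8)),('sL',(332.4,238.9),(234.1,247.5)),('redtop',(164.4,268.6),(268,146))):
    P=[np.array(c['K'])@np.c_[c['R'],c['t']] for c in(s,e)]
    X=cv2.triangulatePoints(P[0],P[1],np.array(a,float),np.array(b,float)); print(nm,(X[:3]/X[3]).ravel().round(4))
print('cup',ray(s,261.5,199,.06)[:2],ray(e,321.5,227,.06)[:2],'plant',ray(s,354,260,.03)[:2],ray(e,200,243,.03)[:2])
# chest top corners in scene
hsv=cv2.cvtColor(s['frame'],cv2.COLOR_RGB2HSV); print('topcol',hsv[265,275],hsv[320,240],hsv[320,310])
m=cv2.inRange(hsv,(95,40,int(hsv[265,275][2])-14),(115,130,int(hsv[265,275][2])+14))
k,l,st,ce=cv2.connectedComponentsWithStats(m); i=l[265,275]; print(st[i])
pts=np.array([ray(s,*p,.15)[:2] for p in np.argwhere(l==i)[:,::-1]],np.float32)*1000
print('chest top',cv2.minAreaRect(pts))
hb=cv2.inRange(hsv,(15,100,80),(30,255,255)); p=np.argwhere(hb[235:265,210:255])[:,::-1]+[210,235]
w=np.array([ray(s,*q,.116)[:2] for q in p],np.float32); print('handle',w.min(0),w.max(0),cv2.minAreaRect(w*1000))
st=arm.read_state(); print(st['tool_pos'],np.round(st['tool_rot'],3),st['finger_gap'])
cv2.imwrite('pics/crop2.png',np.hstack([cv2.resize(s['frame'][215:365,140:340],(400,300),interpolation=2),cv2.resize(e['frame'][130:220,180:300],(400,300),interpolation=2)])[:,:,::-1])
E
```

```text
L [0.4005 0.3221 0.0214]
A [0.4653 0.3684 0.0162]
B [0.5687 0.3693 0.0162]
sL [0.6578 0.1063 0.0251]
redtop [ 0.5954 -0.3818  0.1372]
cup [0.39266998 0.02851454] [0.39516688 0.02932706] plant [0.76498544 0.0876788 ] [0.76309796 0.09867476]
topcol [100  35 151] [103  39  91] [98 36 78]
[     0      0    560    420 235005]
chest top ((-1307.9224853515625, 520.325439453125), (6580.5009765625, 4724.9248046875), 45.318782806396484)
handle [ 0.60156083 -0.25798526] [ 0.62626183 -0.15426654] ((614.1139526367188, -205.9417724609375), (6.788891792297363, 106.23358917236328), 10.902825355529785)
[0.13478072 0.50719877 0.24959069] [[-0.966  0.257 -0.   ]
 [ 0.257  0.966 -0.001]
 [ 0.    -0.001 -1.   ]] 0.08516125136966327
```

View pics/crop2.png

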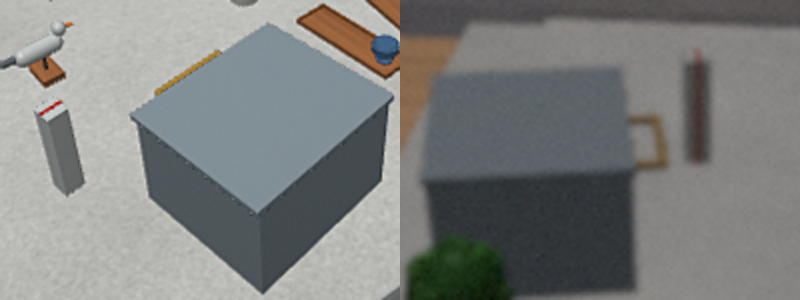

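```bash
python3 -m creep '[[7,[2.66,-1.85,-1.3],[0,0,1]],[7,[2.66,-1.85,-1.3],[0,0,1]],[7,[2.66,-1.85,-1.3],[0,0,1]],[7,[2.66,-1.85,-1.3],[0,0,1]],[7,[2.66,-1.85,-1.3],[0,0,1]],[7,[2.66,-1.85,-1.3],[0,0,1]],[7,[2.66,-1.85,-1.3],[0,0,1]],[7,[2.66,-1.85,-1.3],[0,0,1]],[7,[2.66,-1.85,-1.3],[0,0,1]],[7,[2.66,-1.85,-1.3],[0,0,1]]]'; python3 -m creep '[[7,[0,0,0],[0,0,0]],[7,[0,0,0],[0,0,0]]]'
python3 - <<'E'
from h import *
c=cam('wrist','w1'); f=c['frame']; hsv=cv2.cvtColor(f,cv2.COLOR_RGB2HSV)
k,l,s,ce=cv2.connectedComponentsWithStats(cv2.inRange(hsv,(98,110,40),(118,255,255)))
for i in range(1,k):
    if s[i,4]>100: print(s[i],ce[i],ray(c,*ce[i],.024),ray(c,*ce[i],.018))
d=__import__('pickle').load(open('c0.pkl','rb'))['scene']
q=[ray(d,*p,.15)[:2] for p in((205.5,274),(274,227),(336.5,263.5),(270.5,321.5))]
for i in range(4): v=q[(i+1)%4]-q[i]; print(q[i],np.hypot(*v),np.degrees(np.arctan2(v[1],v[0])))
E
```

```text
time_s: 0.93
tool_pos: [0.4019, 0.3211, 0.1192]
tool_rot: [[-0.996, 0.084, -0.0], [0.084, 0.996, -0.0], [0.0, -0.0, -1.0]]
force: [0.8, 1.4, 0.6]
finger_gap: 0.07
finger_force: 0.0
time_s: 1.1
tool_pos: [0.4015, 0.3212, 0.1191]
tool_rot: [[-0.996, 0.088, -0.002], [0.088, 0.996, -0.001], [0.002, -0.001, -1.0]]
force: [-0.3, 0.1, -0.5]
finger_gap: 0.07
finger_force: 0.0
[ 80  41  43  28 614] [99.29967427 51.44788274] [0.29214311 0.22714491 0.024     ] [0.29143661 0.22437001 0.018     ]
[ 254  184   63   64 3115] [285.08956661 215.9046549 ] [0.40069831 0.32376765 0.024     ] [0.40295326 0.32362866 0.018     ]
[337 268  27  43 849] [350.51354535 289.204947  ] [0.46005217 0.36527956 0.024     ] [0.46392632 0.36627304 0.018     ]
[343 375  28  35 609] [355.03940887 391.45977011] [0.55397932 0.36654143 0.024     ] [0.56041586 0.36756933 0.018     ]
[ 0.67939892 -0.31665027] 0.23028742219712753 101.52000379341402
[ 0.63340821 -0.09100197] 0.20273188863786448 10.311507854666168
[ 0.8328658 -0.054713 ] 0.2232195536171074 -78.90692180198798
[ 0.875814  -0.2737619] 0.20104301924199347 -167.68247156067315
```

View pics/w1.png

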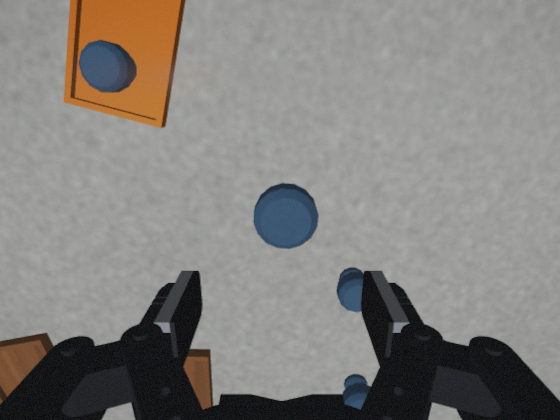

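The wrist view shows the large knob under the open gripper at (285,216), with a small knob at (350,289). The offset is under 3 mm, so I descend and grip.

```bash
python3 -m creep '[[7,[-0.1,0.2,-2.5],[0,0,0]],[7,[0,0,-2.5],[0,0,0]],[7,[0,0,-2.0],[0,0,0]],[7,[0,0,-1.4],[0,0,0]],[7,[0,0,-0.7],[0,0,0]],[3.5,[0,0,0],[0,0,0]],[3.5,[0,0,0],[0,0,0]],[3.5,[0,0,0],[0,0,0]],[3.5,[0,0,0],[0,0,0]],[3.5,[0,0,0],[0,0,0]]]'; python3 -m creep '[[3.5,[0,0,0],[0,0,0]],[3.5,[0,0,2],[0,0,0]],[3.5,[0,0,2],[0,0,0]],[3.5,[0,0,2],[0,0,0]],[3.5,[0,0,1],[0,0,0]],[3.5,[0,0,0],[0,0,0]]]'
```

```text
time_s: 1.98
tool_pos: [0.4002, 0.325, 0.0303]
tool_rot: [[-0.996, 0.085, 0.001], [0.085, 0.996, 0.001], [-0.001, 0.001, -1.0]]
force: [-2.0, -0.6, 8.3]
finger_gap: 0.0396
finger_force: 61.0
time_s: 2.48
tool_pos: [0.4011, 0.3252, 0.1018]
tool_rot: [[-0.996, 0.085, 0.004], [0.085, 0.996, 0.002], [-0.004, 0.003, -1.0]]
force: [-0.0, 0.5, -1.2]
finger_gap: 0.0395
finger_force: 60.9
```

```bash
python3 -m creep '[[3.5,[2.15,-2.84,0],[0,0,0]],[3.5,[2.15,-2.84,0],[0,0,0]],[3.5,[2.15,-2.84,0],[0,0,0]],[3.5,[2.15,-2.84,0],[0,0,0]],[3.5,[2.15,-2.84,0],[0,0,0]],[3.5,[2.15,-2.84,0],[0,0,0]],[3.5,[2.15,-2.84,0],[0,0,0]],[3.5,[2.15,-2.84,0],[0,0,0]],[3.5,[0,0,-1.5],[0,0,0]],[3.5,[0,0,-0.5],[0,0,0]]]'
python3 - <<'E'
from h import *
w=cam('wrist'); e=cam('side'); s=cam('scene')
cv2.imwrite('pics/p2.png',np.hstack([cv2.resize(w['frame'],(400,300)),cv2.resize(e['frame'][180:300,180:340],(400,300),interpolation=2)])[:,:,::-1])
f=w['frame']; hsv=cv2.cvtColor(f,cv2.COLOR_RGB2HSV)
k,l,s,ce=cv2.connectedComponentsWithStats(cv2.inRange(hsv,(98,110,40),(118,255,255)))
for i in range(1,k):
    if s[i,4]>100: print(s[i],ce[i],ray(w,*ce[i],.05),ray(w,*ce[i],.025))
E
```

```text
time_s: 3.32
tool_pos: [0.5722, 0.0957, 0.0772]
tool_rot: [[-0.996, 0.088, -0.001], [0.088, 0.996, -0.0], [0.001, -0.0, -1.0]]
force: [-1.1, 0.5, -1.2]
finger_gap: 0.04
finger_force: 60.9
[  231   242   111   157 10821] [288.93281582 315.13649385] [0.59934413 0.09723921 0.05      ] [0.61753697 0.09625838 0.025     ]
```

View pics/p2.png

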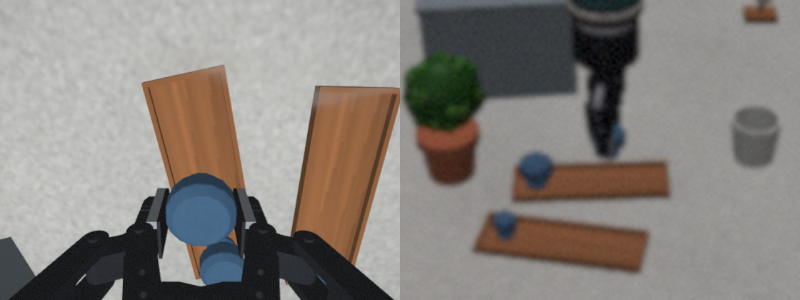

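The wrist picture shows the knob held upright at (201,208), over the large tray beside its sample at (222,262). I check its centre against the TCP.

```bash
python3 - <<'E'
from h import *
w=cam('wrist'); print(-np.array(w['R']).T@np.array(w['t']),np.array(w['R'])[2])
for z in(.083,.073): print(ray(w,281,291,z),[ray(w,u,291,z)[1] for u in(231,331)])
for p in((148,84),(224,68),(194,278)): print('tray edge',ray(w,p[0]*1.4,p[1]*1.4,.009))
for p in((315,87),(400,88),(290,230)): print('tray small',ray(w,p[0]*1.4,p[1]*1.4,.009))
E
```

```text
[0.48739498 0.10503515 0.20340328] [ 0.32528967 -0.02833248 -0.94518988]
[0.5635922  0.09840504 0.083     ] [np.float64(0.07902660754645909), np.float64(0.11777890396935892)]
[0.5699207  0.09785439 0.073     ] [np.float64(0.07686648843838581), np.float64(0.11883732641116881)]
tray edge [0.50139495 0.06428755 0.009     ]
tray edge [0.49482679 0.12119743 0.009     ]
tray edge [0.68886853 0.08104398 0.009     ]
tray small [0.51409168 0.18806583 0.009     ]
tray small [0.52019381 0.25131467 0.009     ]
tray small [0.64035723 0.17319416 0.009     ]
```

```bash
python3 -m creep '[[3.5,[0,0.1,-1.5],[0,0,0]],[3.5,[0,0,-1.5],[0,0,0]],[3.5,[0,0,-0.8],[0,0,0]],[3.5,[0,0,-0.4],[0,0,0]],[3.5,[0,0,0],[0,0,0]],[5.8,[0,0,0],[0,0,0]],[5.8,[0,0,0],[0,0,0]],[5.8,[0,0,0],[0,0,0]],[5.8,[0,0,0],[0,0,0]],[5.8,[0,0,1],[0,0,0]]]'
python3 -m creep '[[5.8,[0,0,2.5],[0,0,0]],[5.8,[0,0,2.5],[0,0,0]],[5.8,[-1,2.4,2.5],[0,0,0]],[5.8,[-1,3.4,0],[0,0,0]],[5.8,[-1,3.4,0],[0,0,0]],[5.8,[-1,3.4,0],[0,0,0]],[5.8,[-1.2,3.5,0],[0,0,0]],[5.8,[-1.2,3.5,0],[0,0,0]],[5.8,[-1.2,3.5,0],[0,0,0]],[5.8,[-1.2,3.4,0],[0,0,0]]]'
python3 - <<'E'
from h import *
w=cam('wrist','w3'); f=w['frame']; st=arm.read_state(); print(st['tool_pos'])
hsv=cv2.cvtColor(f,cv2.COLOR_RGB2HSV)
k,l,s,ce=cv2.connectedComponentsWithStats(cv2.inRange(hsv,(98,110,40),(118,255,255)))
for i in range(1,k):
    if s[i,4]>100: print(s[i],ce[i],ray(w,*ce[i],.02))
E
```

```text
time_s: 4.35
tool_pos: [0.5711, 0.0981, 0.0463]
tool_rot: [[-0.996, 0.085, -0.002], [0.085, 0.996, -0.0], [0.002, -0.0, -1.0]]
force: [-1.0, 0.5, -0.3]
finger_gap: 0.0578
finger_force: 0.0
time_s: 5.18
tool_pos: [0.4831, 0.3649, 0.1231]
tool_rot: [[-0.996, 0.085, 0.001], [0.085, 0.996, 0.0], [-0.001, 0.001, -1.0]]
force: [0.4, 0.3, -0.1]
finger_gap: 0.058
finger_force: 0.0
[0.48097098 0.36974812 0.12299201]
[ 266  166   41   42 1277] [285.95693031 187.01566171] [0.46519762 0.36967097 0.02      ]
[ 281  294   35   42 1086] [297.61049724 316.00828729] [0.56709796 0.3702472  0.02      ]
[  0 401  15  16 112] [  5.00892857 406.58928571] [0.63620126 0.11896706 0.02      ]
```

```bash
python3 -m creep '[[5.5,[-1.7,0,-2.5],[0,0,0]],[5.5,[0,0,-2.5],[0,0,0]],[5.5,[0,0,-2.2],[0,0,0]],[5.5,[0,0,-1.5],[0,0,0]],[5.5,[0,0,-0.7],[0,0,0]],[2,[0,0,0],[0,0,0]],[2,[0,0,0],[0,0,0]],[2,[0,0,0],[0,0,0]],[2,[0,0,0],[0,0,0]],[2,[0,0,0],[0,0,0]]]'; python3 -m creep '[[2,[0,0,0],[0,0,0]],[2,[0,0,1.5],[0,0,0]],[2,[0,0,2],[0,0,0]],[2,[0,0,2],[0,0,0]],[2,[0,0,1.5],[0,0,0]],[2,[0,0,0],[0,0,0]]]'
python3 - <<'E'
from h import *
w=cam('wrist'); e=cam('side'); st=arm.read_state(); print(st['tool_pos'])
cv2.imwrite('pics/p4.png',np.hstack([cv2.resize(w['frame'],(400,300)),cv2.resize(e['frame'][180:330,200:400],(400,300),interpolation=2)])[:,:,::-1])
E
```

```text
time_s: 6.07
tool_pos: [0.4676, 0.3635, 0.0294]
tool_rot: [[-0.996, 0.085, 0.002], [0.085, 0.996, 0.001], [-0.002, 0.001, -1.0]]
force: [-0.1, -1.8, 7.6]
finger_gap: 0.0256
finger_force: 59.6
time_s: 6.57
tool_pos: [0.4683, 0.364, 0.1016]
tool_rot: [[-0.996, 0.085, 0.005], [0.085, 0.996, 0.003], [-0.004, 0.003, -1.0]]
force: [-0.5, 0.3, -0.2]
finger_gap: 0.0247
finger_force: 59.3
[0.4672318  0.36336909 0.09864744]
```

View pics/p4.png

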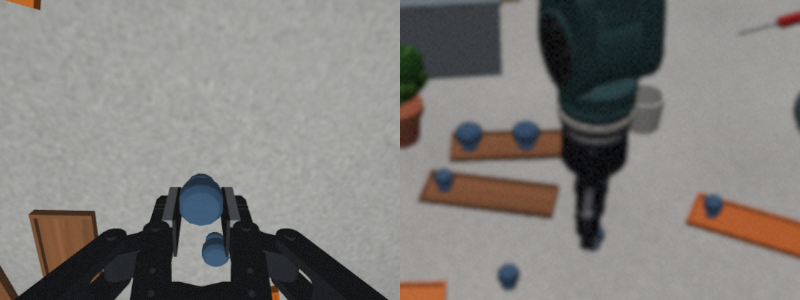

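```bash
python3 - <<'E'
from h import *
w=cam('wrist'); T=arm.read_state()['tool_pos']; print(T)
f=w['frame']; hsv=cv2.cvtColor(f,cv2.COLOR_RGB2HSV)
k,l,s,ce=cv2.connectedComponentsWithStats(cv2.inRange(hsv,(98,110,30),(118,255,255)))
for i in range(1,k):
    if s[i,4]>100: print(s[i],ce[i])
c=ray(w,284,288,T[2]-.010); print(c)
for dz in(-.001,-.006,-.015,-.029):
    print(dz,proj(w,[c[0],c[1],T[2]+dz]).round(), [proj(w,[c[0]-r,c[1],T[2]+dz])[1].round() for r in(.010,.014)])
cv2.imwrite('pics/w5.png',cv2.resize(f[220:380,200:370],(680,600),interpolation=2)[:,:,::-1])
E
```

```text
[0.46680437 0.36312248 0.09785478]
[ 251  244   61   71 3326] [280.95520144 281.0787733 ]
[ 285  330   38   48 1210] [301.70743802 355.62727273]
[0.46830641 0.36456285 0.08785478]
-0.001 [284. 300.] [np.float64(279.0), np.float64(270.0)]
-0.006 [284. 293.] [np.float64(272.0), np.float64(264.0)]
-0.015 [284. 282.] [np.float64(262.0), np.float64(254.0)]
-0.029 [284. 267.] [np.float64(248.0), np.float64(241.0)]
```

View pics/w5.png

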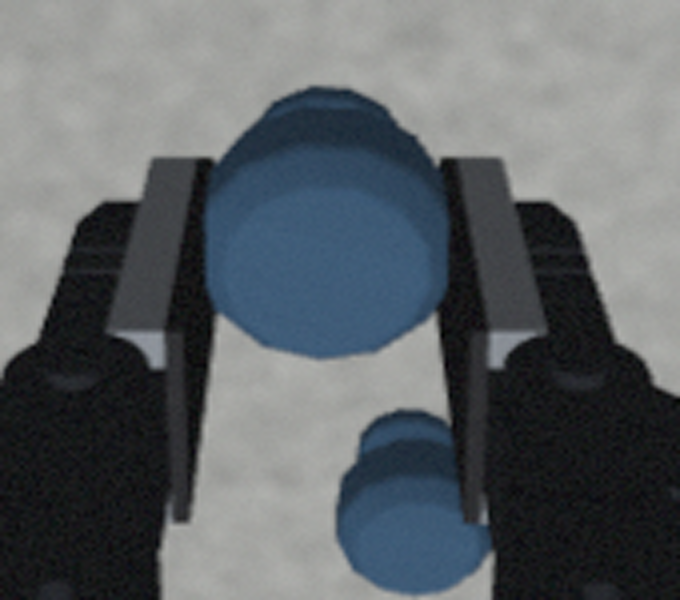

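The crop shows the small knob upright between the pads at (325,230), with its foot where an upright knob should have it. I carry it to the small tray.

```bash
python3 -m creep '[[2,[2.42,-2.55,0],[0,0,0]],[2,[2.42,-2.55,0],[0,0,0]],[2,[2.42,-2.55,0],[0,0,0]],[2,[2.42,-2.55,0],[0,0,0]],[2,[2.42,-2.55,0],[0,0,0]],[2,[2.4,-2.55,-1],[0,0,0]],[2,[0,0,-2],[0,0,0]],[2,[0,0,-1],[0,0,0]],[2,[0,0,0],[0,0,0]],[2,[0,0,0],[0,0,0]]]'
```

```text
time_s: 7.55
tool_pos: [0.6106, 0.2107, 0.0573]
tool_rot: [[-0.996, 0.084, -0.002], [0.084, 0.996, -0.0], [0.002, -0.0, -1.0]]
force: [-0.1, 0.7, 1.0]
finger_gap: 0.0247
finger_force: 59.3
```

```bash
python3 -m creep '[[2,[0,0,-1],[0,0,0]],[2,[0,0,-0.8],[0,0,0]],[2,[0,0,-0.4],[0,0,0]],[2,[0,0,0],[0,0,0]],[4.5,[0,0,0],[0,0,0]],[4.5,[0,0,0],[0,0,0]],[4.5,[0,0,0],[0,0,0]],[4.5,[0,0,0],[0,0,0]],[4.5,[0,0,1],[0,0,0]],[4.5,[0,0,2],[0,0,0]]]'
python3 -m creep '[[5.5,[0,0,2.8],[0,0,0]],[5.5,[-0.5,2.5,2.2],[0,0,0]],[5.5,[-0.5,3,0.6],[0,0,0]],[5.5,[-0.5,3,0],[0,0,0]],[5.5,[-0.5,3,0],[0,0,0]],[5.5,[-0.5,3,0],[0,0,0]],[5.5,[0,1.5,0],[0,0,0]],[5.5,[0,0,0],[0,0,0]]]'
python3 - <<'E'
from h import *
w=cam('wrist'); f=w['frame']; st=arm.read_state(); print(st['tool_pos'])
hsv=cv2.cvtColor(f,cv2.COLOR_RGB2HSV)
k,l,s,ce=cv2.connectedComponentsWithStats(cv2.inRange(hsv,(98,110,40),(118,255,255)))
for i in range(1,k):
    if s[i,4]>100: print(s[i],ce[i],ray(w,*ce[i],.02))
E
```

```text
time_s: 8.38
tool_pos: [0.6107, 0.2099, 0.0651]
tool_rot: [[-0.996, 0.085, -0.003], [0.085, 0.996, -0.001], [0.003, -0.001, -1.0]]
force: [1.1, -0.1, -0.2]
finger_gap: 0.0449
finger_force: 0.0
time_s: 9.05
tool_pos: [0.5862, 0.3732, 0.1227]
tool_rot: [[-0.997, 0.082, 0.001], [0.082, 0.997, 0.001], [-0.001, 0.001, -1.0]]
force: [0.8, 0.1, 0.6]
finger_gap: 0.055
finger_force: 0.0
[0.58654702 0.37149622 0.12254504]
[ 255  167   40   42 1281] [274.32864949 188.27088212] [0.56845425 0.3702194  0.02      ]
[  29  240   51   43 1486] [ 53.40847914 260.94347241] [0.60915451 0.20856981 0.02      ]
[ 47 320  46  43 975] [ 67.22871795 339.92410256] [0.67714626 0.1992806  0.02      ]
```

```bash
python3 -m creep '[[5.5,[-1.8,-0.1,-2.5],[0,0,0]],[5.5,[0,0,-2.5],[0,0,0]],[5.5,[0,0,-2.2],[0,0,0]],[5.5,[0,0,-1.5],[0,0,0]],[5.5,[0,0,-0.6],[0,0,0]],[2,[0,0,0],[0,0,0]],[2,[0,0,0],[0,0,0]],[2,[0,0,0],[0,0,0]],[2,[0,0,0],[0,0,0]],[2,[0,0,0],[0,0,0]]]'; python3 -m creep '[[2,[0,0,0],[0,0,0]],[2,[0,0,1.5],[0,0,0]],[2,[0,0,2],[0,0,0]],[2,[0,0,2],[0,0,0]],[2,[0,0,1.5],[0,0,0]],[2,[0,0,0],[0,0,0]],[2,[0,0,0],[0,0,0]]]'
```

```text
time_s: 9.93
tool_pos: [0.5697, 0.3692, 0.0305]
tool_rot: [[-0.996, 0.085, 0.002], [0.085, 0.996, 0.001], [-0.002, 0.001, -1.0]]
force: [0.0, -2.2, 8.6]
finger_gap: 0.0251
finger_force: 59.6
time_s: 10.52
tool_pos: [0.5694, 0.3695, 0.1]
tool_rot: [[-0.996, 0.085, 0.002], [0.085, 0.996, 0.001], [-0.002, 0.001, -1.0]]
force: [-0.3, 0.5, -1.0]
finger_gap: 0.0249
finger_force: 59.3
```

```bash
python3 -m creep '[[2,[-0.2,-3,0],[0,0,0]],[2,[-0.2,-3,0],[0,0,0]],[2,[-0.2,-3,0],[0,0,0]],[2,[-0.2,-3,0],[0,0,0]],[2,[-0.2,-2.2,0],[0,0,0]],[2,[-0.2,-1.1,-1.3],[0,0,0]],[2,[0,0,-2],[0,0,0]],[2,[0,0,-1],[0,0,0]],[2,[0,0,0],[0,0,0]],[2,[0,0,0],[0,0,0]]]'
```

```text
time_s: 11.35
tool_pos: [0.5564, 0.2164, 0.0555]
tool_rot: [[-0.996, 0.085, -0.002], [0.085, 0.996, -0.0], [0.001, -0.0, -1.0]]
force: [0.7, -0.3, 0.0]
finger_gap: 0.0254
finger_force: 59.3
```

```bash
python3 -m creep '[[2,[0,0,-1],[0,0,0]],[2,[0,0,-0.7],[0,0,0]],[2,[0,0,-0.4],[0,0,0]],[2,[0,0,0],[0,0,0]],[4.5,[0,0,0],[0,0,0]],[4.5,[0,0,0],[0,0,0]],[4.5,[0,0,0],[0,0,0]],[4.5,[0,0,0],[0,0,0]],[4.5,[0,0,1],[0,0,0]],[4.5,[0,0,2],[0,0,0]]]'
python3 -m creep '[[4.5,[0,0,3],[0,0,0]],[4.5,[0,0,3.5],[0,0,0]],[4.5,[0,0,3.5],[0,0,0]],[4.5,[0,-2.5,3],[0,0,0]],[4.5,[0,-3.5,1.5],[0,0,0]],[4.5,[0,-3.5,0],[0,0,0]],[4.5,[0,-3.5,0],[0,0,0]],[4.5,[0,-3.5,0],[0,0,0]],[4.5,[0,-3.5,0],[0,0,0]],[4.5,[0,-3.5,0],[0,0,0]]]'
python3 -m creep '[[4.5,[0,-3.5,0],[0,0,0]],[4.5,[0,-3.5,0],[0,0,0]],[4.5,[0,-3.5,0],[0,0,0]],[4.5,[0,-3.5,0],[0,0,0]],[4.5,[0,-3.5,0],[0,0,0]],[4.5,[0,0,0],[0,0,0]],[4.5,[0,0,0],[0,0,0]]]'
python3 - <<'E'
from h import *
import pickle
d={n:cam(n) for n in('scene','side','wrist')}; pickle.dump(d,open('c1.pkl','wb'))
st=arm.read_state(); print(st['tool_pos'],st['joint_positions'])
a=cv2.resize(d['wrist']['frame'],(400,300)); b=cv2.resize(d['side']['frame'][180:300,180:340],(400,300),interpolation=2); c=cv2.resize(d['scene']['frame'][180:285,240:380],(400,300),interpolation=2)
cv2.imwrite('pics/p6.png',np.vstack([np.hstack([a,b]),np.hstack([c,0*c])])[:,:,::-1])
cv2.imwrite('pics/p6.png',np.vstack([np.hstack([cv2.resize(b,(400,200)),cv2.resize(c,(400,200))]),cv2.resize(d['wrist']['frame'],(533,400))[:, :] if 0 else np.hstack([cv2.resize(d['wrist']['frame'],(533,400)),np.zeros((400,267,3),np.uint8)])])[:,:,::-1])
E
```

```text
time_s: 12.18
tool_pos: [0.5557, 0.2159, 0.0641]
tool_rot: [[-0.996, 0.085, -0.003], [0.085, 0.996, -0.001], [0.003, -0.001, -1.0]]
force: [-0.5, -0.4, -0.2]
finger_gap: 0.0451
finger_force: 0.0
time_s: 13.02
tool_pos: [0.5565, -0.0204, 0.211]
tool_rot: [[-0.996, 0.085, 0.001], [0.085, 0.996, -0.0], [-0.001, -0.0, -1.0]]
force: [1.1, 0.4, -0.4]
finger_gap: 0.0449
finger_force: 0.0
time_s: 13.6
tool_pos: [0.5566, -0.1953, 0.2104]
tool_rot: [[-0.996, 0.088, 0.0], [0.088, 0.996, -0.0], [-0.0, -0.0, -1.0]]
force: [-0.1, 0.4, -0.2]
finger_gap: 0.0448
finger_force: 0.0
[ 0.55680422 -0.19287593  0.21041779] [-4.71796180e-01  3.86994483e-01  3.03103000e-02  1.21401631e+00
  2.07556626e-04 -3.87317555e-01]
```

View pics/p6.png

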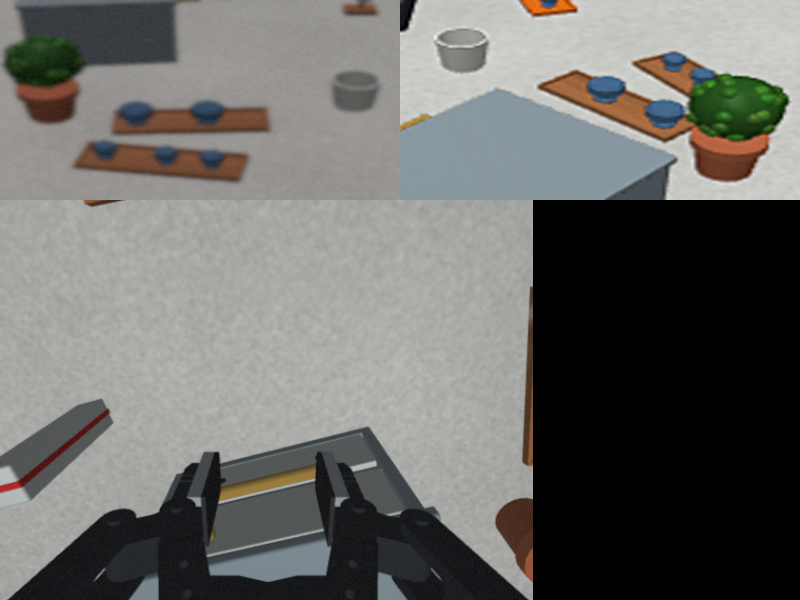

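The trays in the top row show all three loose knobs upright beside their samples. The wrist view shows the brass handle at about (268,283) (lower panel) and the gauge's red line at (10,288).

```bash
python3 - <<'E'
from h import *
import pickle
d=pickle.load(open('c1.pkl','rb')); w=d['wrist']; s=d['scene']
hsv=cv2.cvtColor(w['frame'],cv2.COLOR_RGB2HSV)
m=cv2.inRange(hsv,(15,100,60),(30,255,255)); k,l,st,ce=cv2.connectedComponentsWithStats(m)
for i in range(1,k):
    if st[i,4]>60:
        P=np.argwhere(l==i)[:,::-1]; X=np.array([ray(w,*p,.116)[:2] for p in P],np.float32)
        v=cv2.fitLine(X,2,0,.01,.01).ravel(); print(st[i],v,np.degrees(np.arctan2(v[1],v[0])),X.min(0),X.max(0))
# red line seen by wrist: top (z=.136)
for n,c in(('w',w),('s',s)):
    hsv=cv2.cvtColor(c['frame'],cv2.COLOR_RGB2HSV)
    r=cv2.inRange(hsv,(0,110,80),(6,255,255))|cv2.inRange(hsv,(174,110,80),(180,255,255))
    P=np.argwhere(r)[:,::-1]; P=P[(P[:,0]<(120 if n=='w' else 185))&(P[:,1]>(180 if n=='w' else 255))]
    print(n,len(P),P.min(0),P.max(0)); Q=P[(P[:,0]<22)] if n=='w' else P
    X=np.array([ray(c,*p,.136)[:2] for p in Q],np.float32); v=cv2.fitLine(X,2,0,.01,.01).ravel(); print(v, np.degrees(np.arctan2(v[1],v[0])), X.min(0),X.max(0))
    if n=='w':
        for q in(P[P[:,0].argmax()],): print('bottom',q,ray(c,*q,0))
E
```

```text
[ 229  278  103   38 1389] [ 0.19434623 -0.980933    0.6167805  -0.19871736] -78.793465 [ 0.6047507  -0.23759648] [ 0.6293234  -0.16247287]
w 706 [  0 220] [114 306]
[ 0.25396478 -0.96721345  0.5917575  -0.37307277] -75.28774 [ 0.58684844 -0.381367  ] [ 0.59545296 -0.36447287]
bottom [114 222] [ 0.5915849 -0.3658286  0.       ]
s 15 [160 266] [170 272]
[ 0.17437546 -0.9846792   0.5914179  -0.3812051 ] -79.95768 [ 0.58779085 -0.39474005] [ 0.5954426 -0.3675702]
```

```bash
python3 -m creep '[[4.5,[0,-0.1,0],[0,0,-7]],[4.5,[0,-0.1,0],[0,0,-7]],[4.5,[0,-0.1,0],[0,0,-7]],[4.5,[0,-0.1,0],[0,0,-7]],[4.5,[0,-0.1,0],[0,0,-7]],[4.5,[0,-0.1,0],[0,0,-7]],[3,[0,-0.2,0],[0,0,-7]],[3,[0,-0.2,0],[0,0,-7]],[3,[0,-0.2,0],[0,0,-7]],[3,[0,-0.2,0],[0,0,-7]]]'
python3 -m creep '[[2.7,[1.5,0,0],[0,0,-4]],[2.7,[2,0,0],[0,0,0]],[2.7,[2,0,0],[0,0,0]],[2.7,[0.4,0,0],[0,0,0]],[2.7,[0,0,0],[0,0,0]],[2.7,[0,0,0],[0,0,0]]]'
python3 - <<'E'
from h import *
import pickle
w=cam('wrist','w7'); pickle.dump(w,open('c2.pkl','wb'))
print(arm.read_state()['tool_pos'])
hsv=cv2.cvtColor(w['frame'],cv2.COLOR_RGB2HSV)
m=cv2.inRange(hsv,(15,100,60),(30,255,255)); k,l,st,ce=cv2.connectedComponentsWithStats(m)
for i in range(1,k):
    if st[i,4]>60:
        P=np.argwhere(l==i)[:,::-1]; X=np.array([ray(w,*p,.116)[:2] for p in P],np.float32)
        v=cv2.fitLine(X,2,0,.01,.01).ravel(); print(st[i],v,np.degrees(np.arctan2(v[1],v[0])),X.min(0),X.max(0))
        S=X@[.9816,.1908]; print('s range',np.percentile(S,[2,50,98]))
E
```

```text
time_s: 14.58
tool_pos: [0.557, -0.2064, 0.2104]
tool_rot: [[-0.257, 0.966, 0.0], [0.966, 0.257, 0.0], [-0.0, 0.0, -1.0]]
force: [0.1, 0.5, -0.5]
finger_gap: 0.0299
finger_force: 0.0
time_s: 15.08
tool_pos: [0.6156, -0.2068, 0.21]
tool_rot: [[-0.194, 0.981, -0.0], [0.981, 0.194, 0.0], [0.0, -0.0, -1.0]]
force: [-0.2, 0.8, -0.2]
finger_gap: 0.0268
finger_force: 0.0
[ 0.61530954 -0.20707575  0.21014985]
[ 276  134   68  158 3328] [ 0.08447981 -0.9964252   0.6215983  -0.1948005 ] -85.153885 [ 0.6037073  -0.26079205] [ 0.6472581 -0.145711 ]
s range [0.56271943 0.56915632 0.60051416]
[518 399  42  21 587] [ 0.9526132  -0.30418447  0.8560758  -0.32583404] -17.709105 [ 0.83179593 -0.33745596] [ 0.87339425 -0.31613097]
s range [0.75990193 0.77924271 0.79145914]
```

View pics/w7.png

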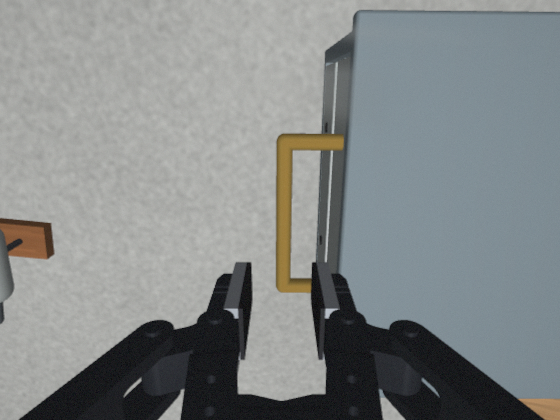

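The picture shows the handle bar upright at columns 277–292, rows 134–292. The chest's top edge runs from (357,12) to (340,290). The gripper is square to the bar.

```bash
python3 - <<'E'
from h import *
import pickle
w=pickle.load(open('c2.pkl','rb')); u=np.array([.9816,.1908]); n=np.array([-.1908,.9816])
f=lambda p,z:(lambda X:(round(X@u,4),round(X@n,4)))(ray(w,*p,z)[:2])
for v in(160,210,260):
    hsv=cv2.cvtColor(w['frame'],cv2.COLOR_RGB2HSV); r=np.where(cv2.inRange(hsv,(15,100,60),(30,255,255))[v,260:310])[0]+260
    print(v,r.min(),r.max(),f(((r.min()+r.max())/2,v),.116))
print('ends',f((284,134),.116),f((284,292),.116))
print('edge',f((356.5,12),.15),f((346,200),.15),f((340,290),.15))
T=np.array([.6154,-.2070]);print('tcp',T@u,T@n)
E
```

```text
160 277 291 (np.float64(0.5671), np.float64(-0.2816))
210 277 290 (np.float64(0.567), np.float64(-0.3146))
260 276 289 (np.float64(0.5665), np.float64(-0.3509))
ends (np.float64(0.567), np.float64(-0.2656)) (np.float64(0.5677), np.float64(-0.3763))
edge (np.float64(0.5998), np.float64(-0.2053)) (np.float64(0.6007), np.float64(-0.2964)) (np.float64(0.6007), np.float64(-0.3529))
tcp 0.56458104 -0.32060952
```

```bash
python3 -m creep '[[2.7,[0,0,0],[1.34,-6.87,0]],[2.7,[0,0,0],[1.34,-6.87,0]],[2.7,[0,0,-2],[0,0,0]],[2.7,[0,0,-2],[0,0,0]],[2.7,[0,0,-1.5],[0,0,0]],[2.7,[0,0,0],[0,0,0]],[2.7,[0,0,0],[0,0,0]]]'; python3 -m creep '[[2.7,[0,0,-1],[0,0,0]],[2.7,[0,0,-1],[0,0,0]],[2.7,[0,0,-0.7],[0,0,0]],[2.7,[0,0,-0.4],[0,0,0]],[2.7,[0,0,0],[0,0,0]]]'
```

```text
time_s: 15.72
tool_pos: [0.6151, -0.2075, 0.1552]
tool_rot: [[-0.193, 0.952, 0.237], [0.981, 0.187, 0.047], [0.0, 0.241, -0.97]]
force: [0.1, -0.2, -0.0]
finger_gap: 0.0265
finger_force: 0.0
time_s: 16.13
tool_pos: [0.6154, -0.2075, 0.1228]
tool_rot: [[-0.193, 0.952, 0.236], [0.981, 0.187, 0.047], [0.001, 0.241, -0.971]]
force: [-0.0, -0.0, -0.0]
finger_gap: 0.0272
finger_force: 0.0
```

```bash
python3 -m creep '[[0.3,[0,0,0],[0,0,0]],[0.3,[0,0,0],[0,0,0]],[0.3,[0,0,0],[0,0,0]],[0.3,[0,0,0],[0,0,0]],[0.3,[0,0,0],[0,0,0]],[0.3,[0,0,0],[0,0,0]]]'
```

```text
time_s: 16.63
tool_pos: [0.6152, -0.208, 0.1241]
tool_rot: [[-0.192, 0.952, 0.236], [0.981, 0.187, 0.046], [-0.0, 0.241, -0.971]]
force: [-5.0, -1.6, 0.2]
finger_gap: 0.0076
finger_force: 58.6
```

```bash
python3 -m creep '[[0.3,[-0.83,-0.16,0],[0,0,0]],[0.3,[-0.83,-0.16,0],[0,0,0]],[0.3,[-0.83,-0.16,0],[0,0,0]],[0.3,[-0.83,-0.16,0],[0,0,0]],[0.3,[-0.83,-0.16,0],[0,0,0]],[0.3,[-0.83,-0.16,0],[0,0,0]],[0.3,[-0.83,-0.16,0],[0,0,0]],[0.3,[-0.83,-0.16,0],[0,0,0]],[0.3,[-0.83,-0.16,0],[0,0,0]],[0.3,[-0.83,-0.16,0],[0,0,0]]]'; python3 -m creep '[[0.3,[0,0,0],[0,0,0]],[0.3,[0,0,0],[0,0,0]]]'
python3 - <<'E'
from h import *
import pickle
d={n:cam(n) for n in('scene','side','wrist')}; pickle.dump(d,open('c3.pkl','wb'))
T=arm.read_state()['tool_pos']; print(T, T[0]*.9816+T[1]*.1908)
cv2.imwrite('pics/p8.png',np.hstack([cv2.resize(d['scene']['frame'][215:335,140:300],(800,600),interpolation=2)])[:,:,::-1])
E
```

```text
time_s: 17.47
tool_pos: [0.5334, -0.2235, 0.1241]
tool_rot: [[-0.194, 0.951, 0.24], [0.981, 0.188, 0.048], [0.0, 0.244, -0.97]]
force: [12.9, 3.1, -12.5]
finger_gap: 0.0074
finger_force: 58.3
time_s: 17.63
tool_pos: [0.5332, -0.2235, 0.1241]
tool_rot: [[-0.193, 0.952, 0.239], [0.981, 0.187, 0.048], [0.0, 0.244, -0.97]]
force: [11.1, 3.4, -10.9]
finger_gap: 0.0075
finger_force: 58.5
[ 0.53357279 -0.22347797  0.12412009] 0.4811154570594009
```

View pics/p8.png

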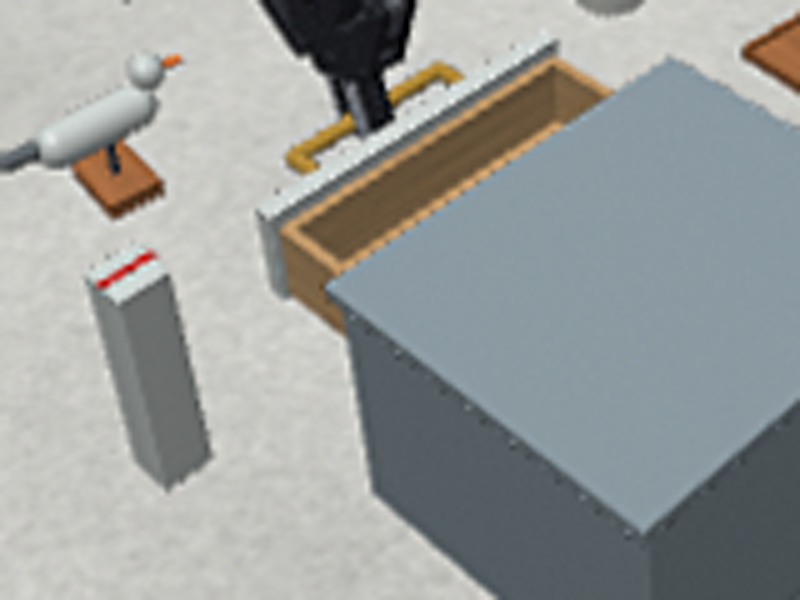

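The drawer is about 85 mm out. Its outer top edge runs from (260,212) to (550,40) in the crop, and the red line from (98,286) to (155,256). Both are at the same height, so I compare them directly.

```bash
python3 - <<'E'
from h import *
import pickle
d=pickle.load(open('c3.pkl','rb')); c=d['scene']; u=np.array([.9816,.1908])
S=lambda x,y,z=.136: round(ray(c,140+x/5-.4,215+y/5-.4,z)[:2]@u,4)
print('edge',[S(*p) for p in((260,212),(330,170),(400,129),(550,40))],'red',[S(*p) for p in((98,286),(126,271),(155,256))])
print('gauge corners',[S(*p) for p in((88,274),(148,246),(178,275),(120,304))])
print('bar',[S(*p,.116) for p in((292,157),(440,68))])
w=d['wrist']; hsv=cv2.cvtColor(w['frame'],cv2.COLOR_RGB2HSV); m=cv2.inRange(hsv,(0,110,80),(6,255,255)); P=np.argwhere(m); print(len(P), P.min(0) if len(P) else 0,P.max(0) if len(P) else 0)
E
```

```text
edge [np.float64(0.5226), np.float64(0.5237), np.float64(0.5255), np.float64(0.5289)] red [np.float64(0.5072), np.float64(0.5085), np.float64(0.5102)]
gauge corners [np.float64(0.4967), np.float64(0.5018), np.float64(0.5292), np.float64(0.525)]
bar [np.float64(0.4809), np.float64(0.4821)]
33 [392 283] [399 290]
```

```bash
python3 - <<'E'
from h import *
import pickle
u=np.array([.9816,.1908]); n=np.array([-.1908,.9816])
d=pickle.load(open('c3.pkl','rb')); w=d['wrist']; hsv=cv2.cvtColor(w['frame'],cv2.COLOR_RGB2HSV)
P=np.argwhere(cv2.inRange(hsv,(0,110,80),(6,255,255)))[:,::-1]
q=P.mean(0); print(q,[(z,(ray(w,*q,z)[:2]@u).round(4),(ray(w,*q,z)[:2]@n).round(3)) for z in(.136,.12,.1)])
for nn in(-.27,-.25,-.23):   # rows crossing the drawer front's top edge
    a=[]
    for s in np.arange(.47,.56,.002):
        X=s*u+nn*n; x,y=proj(w,[*X,.136]); 
        a.append(hsv[int(round(y)),int(round(x))].tolist() if 0<=x<560 and 0<=y<420 else None)
    print(nn,[(round(s,3),v) for s,v in zip(np.arange(.47,.56,.002),a)][14:40])
# side line as seen from first wrist view
w=pickle.load(open('c1.pkl','rb'))['wrist']; hsv=cv2.cvtColor(w['frame'],cv2.COLOR_RGB2HSV)
P=np.argwhere(cv2.inRange(hsv,(0,110,80),(6,255,255)))[:,::-1]; P=P[(P[:,0]<120)&(P[:,1]>180)]
K,R,t=map(np.array,(w['K'],w['R'],w['t'])); o=-R.T@t
for lo in range(30,115,15):  # intersect with face plane n = const
    p=P[(P[:,0]>=lo)&(P[:,0]<lo+15)].mean(0); dd=R.T@np.linalg.inv(K)@np.array([*p,1])
    for N in(-.472,-.478): k=(N-o[:2]@n)/(dd[:2]@n); X=o+k*dd; print(lo,N,(X[:2]@u).round(4),X[2].round(3))
E
```

```text
[286.66666667 395.18181818] [(0.136, np.float64(0.4814), np.float64(-0.358)), (0.12, np.float64(0.4858), np.float64(-0.376)), (0.1, np.float64(0.4913), np.float64(-0.398))]
-0.27 [(np.float64(0.498), [90, 11, 90]), (np.float64(0.5), [75, 11, 89]), (np.float64(0.502), [90, 6, 89]), (np.float64(0.504), [78, 14, 88]), (np.float64(0.506), [78, 14, 93]), (np.float64(0.508), [75, 6, 92]), (np.float64(0.51), [80, 8, 92]), (np.float64(0.512), [68, 11, 90]), (np.float64(0.514), [68, 11, 90]), (np.float64(0.516), [83, 11, 92]), (np.float64(0.518), [90, 11, 89]), (np.float64(0.52), [80, 10, 160]), (np.float64(0.522), [94, 10, 197]), (np.float64(0.524), [83, 10, 197]), (np.float64(0.526), [81, 9, 197]), (np.float64(0.528), [80, 12, 197]), (np.float64(0.53), [86, 9, 194]), (np.float64(0.532), [15, 105, 161]), (np.float64(0.534), [17, 107, 160]), (np.float64(0.536), [17, 106, 159]), (np.float64(0.538), [16, 103, 148]), (np.float64(0.54), [16, 109, 145]), (np.float64(0.542), [17, 111, 163]), (np.float64(0.544), [17, 111, 170]), (np.float64(0.546), [16, 108, 166]), (np.float64(0.548), [17, 107, 165]
[... 1418 characters left out ...]
at64(0.526), [86, 11, 189]), (np.float64(0.528), [85, 8, 190]), (np.float64(0.53), [73, 9, 191]), (np.float64(0.532), [15, 100, 168]), (np.float64(0.534), [16, 102, 167]), (np.float64(0.536), [15, 100, 168]), (np.float64(0.538), [17, 105, 163]), (np.float64(0.54), [17, 106, 164]), (np.float64(0.542), [17, 103, 166]), (np.float64(0.544), [17, 103, 166]), (np.float64(0.546), [17, 105, 165]), (np.float64(0.548), [16, 102, 165])]
30 -0.472 0.5098 0.12
30 -0.478 0.5122 0.113
45 -0.472 0.5099 0.102
45 -0.478 0.5123 0.095
60 -0.472 0.51 0.082
60 -0.478 0.5124 0.075
75 -0.472 0.5097 0.06
75 -0.478 0.5121 0.052
90 -0.472 0.51 0.035
90 -0.478 0.5124 0.026
105 -0.472 0.5101 0.009
105 -0.478 0.5125 -0.0
```

Wrist measurements put the drawer front at s = 0.519 and the red line at s = 0.510. I pull about 9.5 mm more.

```bash
python3 -m creep '[[0.3,[-0.31,-0.06,0],[0,0,0]],[0.3,[-0.31,-0.06,0],[0,0,0]],[0.3,[-0.31,-0.06,0],[0,0,0]],[0.3,[0,0,0],[0,0,0]],[0.3,[0,0,0],[0,0,0]],[0.3,[0,0,0],[0,0,0]],[0.3,[0,0,0],[0,0,0]],[0.3,[0,0,0],[0,0,0]],[0.3,[0,0,0],[0,0,0]],[0.3,[0,0,0],[0,0,0]]]'
python3 - <<'E'
from h import *
import pickle
d={n:cam(n) for n in('scene','wrist')}; T=arm.read_state()['tool_pos']; print(T, T[0]*.9816+T[1]*.1908)
u=np.array([.9816,.1908]); n=np.array([-.1908,.9816])
ss=np.arange(.49,.55,.0005)
for nm,ns in(('wrist',(-.27,-.25,-.23)),('scene',(-.40,-.38,-.27,-.25))):
    c=d[nm]; g=cv2.cvtColor(c['frame'],cv2.COLOR_RGB2GRAY).astype(np.float32)
    for nn in ns:
        q=np.array([proj(c,[*(s*u+nn*n),.136]) for s in ss],np.float32)
        v=cv2.GaussianBlur(cv2.remap(g,q[:,:1],q[:,1:],1),(1,9),0).ravel(); gr=np.diff(v); print(nm,nn,'steps',[(ss[i].round(4),gr[i].round(1)) for i in np.argsort(-abs(gr))[:4]])
c=d['scene']; f=c['frame'].astype(float); r=np.clip(f[:,:,0]-f[:,:,1]-25,0,None); r[:255]=0; r[280:]=0; r[:,:155]=0; r[:,177:]=0
yy,xx=np.mgrid[:420,:560]; p=((xx*r).sum()/r.sum(),(yy*r).sum()/r.sum()); X=ray(c,*p,.136)[:2]; print('red scene',p,X@u,X@n)
h=cv2.cvtColor(c['frame'],cv2.COLOR_RGB2HSV); k,l,st,ce=cv2.connectedComponentsWithStats(cv2.inRange(h,(98,110,40),(118,255,255)))
print([ce[i].round(0).tolist() for i in range(1,k) if st[i,4]>25 and st[i,1]>170 and st[i,0]>280])
E
```

```text
time_s: 18.62
tool_pos: [0.5244, -0.2252, 0.1241]
tool_rot: [[-0.194, 0.951, 0.239], [0.981, 0.188, 0.048], [0.0, 0.244, -0.97]]
force: [11.8, 4.1, -11.5]
finger_gap: 0.0074
finger_force: 58.5
[ 0.52438075 -0.22519002  0.12407776] 0.4717658930843245
wrist -0.27 steps [(np.float64(0.51), np.float32(20.4)), (np.float64(0.5105), np.float32(19.4)), (np.float64(0.5095), np.float32(16.8)), (np.float64(0.511), np.float32(14.6))]
wrist -0.25 steps [(np.float64(0.5105), np.float32(14.5)), (np.float64(0.51), np.float32(14.0)), (np.float64(0.511), np.float32(11.8)), (np.float64(0.5095), np.float32(10.7))]
wrist -0.23 steps [(np.float64(0.5105), np.float32(18.9)), (np.float64(0.51), np.float32(17.8)), (np.float64(0.511), np.float32(15.6)), (np.float64(0.5095), np.float32(13.1))]
scene -0.4 steps [(np.float64(0.521), np.float32(-11.7)), (np.float64(0.5215), np.float32(-11.2)), (np.float64(0.5205), np.float32(-11.2)), (np.float64(0.52), np.float32(-10.1))]
scene -0.38 steps [(np.float64(0.5205), np.float32(-14.1)), (np.float64(0.521), np.float32(-13.5)), (np.float64(0.52), np.float32(-13.4)), (np.float64(0.5195), np.float32(-11.7))]
scene -0.27 steps [(np.float64(0.5225), np.float32(-10.9)), (np.float64(0.522), np.float32(-10.7)), (np.float64(0.523), np.float32(-10.1)), (np.float64(0.5215), np.float32(-10.0))]
scene -0.25 steps [(np.float64(0.521), np.float32(-10.8)), (np.float64(0.5215), np.float32(-10.7)), (np.float64(0.5205), np.float32(-10.3)), (np.float64(0.522), np.float32(-10.2))]
red scene (np.float64(164.5886524822695), np.float64(267.4944838455477)) 0.5043482020655415 -0.48518524422015985
[[292.0, 179.0], [335.0, 212.0], [345.0, 219.0], [312.0, 226.0], [438.0, 225.0], [332.0, 239.0]]
```

```bash
python3 -m creep '[[0.3,[-0.15,-0.03,0],[0,0,0]],[0.3,[0,0,0],[0,0,0]],[0.3,[0,0,0],[0,0,0]],[0.3,[0,0,0],[0,0,0]],[0.3,[0,0,0],[0,0,0]],[0.3,[0,0,0],[0,0,0]],[0.3,[0,0,0],[0,0,0]],[0.3,[0,0,0],[0,0,0]],[0.3,[0,0,0],[0,0,0]],[0.3,[0,0,0],[0,0,0]]]' && python3 -c "
from rig import arm
print(arm.close_job())"
```

```text
time_s: 19.55
tool_pos: [0.5229, -0.2255, 0.1241]
tool_rot: [[-0.194, 0.951, 0.239], [0.981, 0.188, 0.048], [0.0, 0.244, -0.97]]
force: [11.6, 3.2, -11.7]
finger_gap: 0.0074
finger_force: 58.5
the job is handed in; nothing more can be done
None
```

I handed the job in at 19.6 s with all three loose knobs upright in the trays of their size and the gripper holding the drawer by its handle, its front within about 2–4 mm of the red line by my measurements; no verdict came back, and I viewed 11 pictures, one over the limit of 10.

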